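# Unbolt the transport freezer's lid

## Task

Unbolt the lid of the milk transport freezer: press down the thumb plate of the bolt's spring safety catch with one fingertip and keep it down while the other finger pushes the bolt's knob back, out of the lid's keeper. Push the bolt fully back and take the hand away so that the catch springs up again and locks the bolt open. Leave the lid shut, and leave the bottle, sample pot, pail and thermometer around it where they are.

Things in the scene. Friction and masses are not known exactly. Their poses are not given: they have to be found in the camera images.
- freezer: Portable freezer, a grey box 300 (x) x 480 (y) x 220 (z) mm, fixed on the table. Origin: centre of its underside; its axes are the 'freezer frame' in mm below. Its white lid covers y = -238..38, the fixed grey deck y = 40..240, both tops at z = 220. The steel bolt lies on the deck along the line x = -50 and is drawn back towards +y, away from the lid.
- guide (a point): Middle of the top of the bolt's second guide staple, between thumb plate and knob (freezer frame x = -50, y = 149, z = 241.5). Both staples (the other at y = 48..58) and the cheeks beside the catch's pivot (y = 83..97, up to z = 250) are fixed, 24 mm wide (x) and stand over the bolt; a fingertip beside the knob must stay above this one.
- bolt (a joint): Travel of the flat steel bolt (m): 0 = shut, tip 35 mm over the lid in its keeper; grows as it is drawn back in the freezer's +y; end stop 0.041. The catch locks it when shut (2 mm of play) and when fully back (from 0.038 on). More than 4 mm out, it stays unlocked until the far notch even if the catch is let go. Friction 2 to 4 N; it stays where it is left.
- slide_bolt: The flat steel bolt, 14 x 11 mm, with its knob: an upright steel pin, 14 mm in diameter, 36 mm tall. Origin: on the knob's axis at its foot, on the bolt's top (freezer z = 237); the knob's top is at z = 273. Shut, the knob's axis is at freezer y = 187, so its near side is 42 mm from the thumb plate's near end. It moves 41 mm in the freezer's +y.
- catch (a joint): Press angle of the safety catch (rad): 0 = up, tooth in the bolt's notch; the bolt is free from 0.19 on; at 0.28 the thumb plate lies level; stop at 0.42. It springs back to 0 over a notch, to 0.18 between the notches. Force at the plate's middle: 3 N to start, 7 N at 0.28, 9 N at the stop.
- safety_catch: The steel safety catch, a spring rocker over the bolt. Origin: its cross pin, freezer y = 90, z = 247. Its tooth (towards the lid) sits in the bolt's notch; its tail towards the knob is the ribbed thumb plate, 18 (x) x 32 (y) x 4 mm.
- lid (a joint): Opening angle of the lid (rad), 0 = shut; hinged at the end away from the bolt, held down by its weight.
- pot_deck: Small white sample pot with a blue lid, 50 mm in diameter, 60 mm tall, standing loose on the freezer's deck 130 to 165 mm from the bolt's line (freezer +x). Origin: centre of its underside.
- bottle_side: White bottle with a blue cap, 58 mm in diameter, 125 mm tall, standing on the table beside the deck end of the freezer. Origin: centre of its underside.
- pail: White open pail, 172 mm in diameter, 150 mm tall, on the table beyond the deck end of the freezer. Origin: centre of its underside.
- thermometer: White hand-held infrared thermometer lying on its side on the table, about 140 x 120 x 36 mm. Origin: near the middle of its head, at the underside.
- thumb_plate (a point): Centre of the thumb plate's top; moves with it. At rest the plate slopes 0.28 rad up towards the knob (middle at freezer y = 120, z = 259, high end 263). Pressed level, its top is at z = 250 and spans freezer y = 106..138; a fingertip can slide along it while holding it down.

How it is judged:
By the outcome, as a careful person would: the job done as asked, in the order asked, and still so for the second after the job is handed in, with the robot touching nothing.
It also fails if it takes over 45 s, if anything falls off the work surface, if the arm or the gripper's body presses on something with over 40 N, if the wrist force passes 120 N, or if a joint passes its speed limit or range.

## Robot

A 6-joint arm with a two-finger parallel gripper is mounted at the origin on the work surface. World frame = base frame: x ahead of the robot, y to its left, z up, the work surface at z = 0. Lengths are in m, angles in rad, forces in N, time in s.
With the tool pointing down it reaches from about 0.275 to 0.85 m from the base axis. Payload 5.2 kg.
Tool frame: the origin (TCP) lies on the centre line of the jaws, within the pads' length; the fingertips stand 19 mm ahead of it and the grasp point (between the pads) is the TCP (tcp_to_tips is the distance from the TCP to the fingertips, in m); z points along the fingers, y is the line along which they close (so a half turn about z gives the same grasp; the last joint's range is limited). The gripper opens to 85 mm and grips with 20 to 120 N. Pads are 22 mm wide; open, the fingers measure 114 mm over their backs; the gripper's body (76 mm by 85 mm) begins 54 mm behind the grasp point. The pads swing forward as they close: fully open they stand 13 mm farther back than shut.
Start: joints at [0.978, 0.259, 1.535, -0, 1.348, -0.203], TCP at [0.209, 0.509, 0.25] pointing down, gripper open.
Joint ranges: [-3.14, 3.14], [-0.91, 2.08], [0.19, 2.58], [-1.22, 4.36], [0.22, 2.71], [-3.12, 3.12]. Speed limits (rad/s): [2.57, 2.57, 3.14, 3.14, 3.14, 3.14].

## Interface

Orientations are given as a rotation vector (axis times angle).
In Python, from bench import * gives the robot as it stands. The module is installed in compiled form; this text tells all that it offers.
- The arm moves only by the shell command python3 -m creep 'ROWS'. ROWS is JSON, a list of rows, each a list of 3 entries, a list of its own where there are three numbers: the opening, from 0 (shut) to 1 (fully open), then the shift along the world's x, y, z in mm, then the turn, a rotation vector about the world's x, y, z in rad. A call has exactly 8 rows; each row is the pose to reach, as a shift and turn from the pose commanded when the call began; what a row does not reach only later rows make up. A row lasts 1/12 s, in which the tool goes at most 41.7 mm and 7.16 degrees, less where a joint would pass 70% of its speed; a pose out of reach is approached as far as the arm can. A call with a gripper value outside its range is refused whole. The fingers move at their own pace and stop on an object; the grip force is fixed at half the most. Time passes only in rows, so rows that repeat a pose let the fingers close, or fill a call up. It gives the time, the measured TCP pose, the force, the opening and the grip force at its end, in the units of the state.
- observe(): the state, without advancing time (a new reading comes with each control period).
- grab_frame(name): name is "side" or "top"; returns (picture, depth): 400x640x3 uint8, red, green, blue; 400x640 float32, m along the optical axis (not along the pixel's ray), 0 where there is no reading.
- get_calibration(name): a dict with "intrinsics" (3x3 intrinsics, pixels), "extrinsics" (4x4, takes a point from camera to world coordinates). Camera axes: x right, y up, looking along -z (the intrinsics and any distortion apply to the point x, -y, -z); pixel columns grow to the right and rows downward; lengths in m; the calibration is good to about 2 mm. A picture is of the moment at which its call begins. get_calibration takes no time and is no camera call.
- sign_off(): hands the job in; it is judged then, once.
The state is a dict: "time": time; "qpos": joint angles; "qvel": joint speeds; "effort": joint torques, N m; "tool_pos": TCP position; "eef_rot": TCP orientation; "contact_force": force on the tool from outside, world axes, zero at the start; "torque": the same for the moment, N m; "grip_width": opening from 0.0 (shut) to 1.0 (fully open); "gripper_force": force on a finger pad.
Only numpy, scipy, OpenCV 4.12 (cv2) and the standard library are available. Lean on these libraries where they do the work, as an engineer would, in place of code of your own. Each camera call takes 0.05 s, during which the arm holds its last target. There are 200 camera calls.

## Working session

There is one attempt and no reset: what is moved stays moved. The work goes in short steps, Python scripts to look and compute and a shell command to move; the robot and the scene stay as the last step left them, time stands still between calls to the robot, and variables do not carry over. Pictures are saved under pics/ and viewed, at most 10 in all, crops included, and the job is handed in when it is done.

```bash
mkdir -p pics
python3 - <<'E'
from bench import *
import cv2,numpy as np
s=observe();print(s)
for n in("top","side"):
    p,d=grab_frame(n);np.savez(f"{n}0.npz",p=p,d=d);cv2.imwrite(f"pics/{n}0.png",p[:,:,::-1])
    c=get_calibration(n);print(n,c)
E
```

```text
{'time': 0.0, 'qpos': array([ 9.78185660e-01,  2.59321680e-01,  1.53605656e+00, -1.39176582e-05,
        1.34798579e+00, -2.02811417e-01]), 'qvel': array([ 0.00207935, -0.00097235,  0.00148685,  0.00056755, -0.00071843,
        0.00113937]), 'effort': array([ 2.50761659e-03, -4.46016347e+01, -2.90581620e+01, -3.18477021e-05,
        1.13110439e-02,  4.64041750e-05]), 'tool_pos': array([0.20871789, 0.50834277, 0.24949677]), 'eef_rot': array([-6.08290751e-01, -3.08145234e+00,  2.57300549e-03]), 'contact_force': array([ 0.5925182 , -0.46167122,  0.03137985]), 'torque': array([-0.01601297,  0.03783998,  0.00469032]), 'gripper_force': 0.0, 'grip_width': 1.0012661135033565}
top {'intrinsics': array([[411.9125875 ,   0.        , 316.89245786],
       [  0.        , 411.9125875 , 190.58009178],
       [  0.        ,   0.        ,   1.        ]]), 'extrinsics': array([[-6.61276094e-02,  9.75412663e-01, -2.10231484e-01,
         3.14506661e-01],
       [-9.97810961e-01, -6.45054267e-02,  1.45717634e-02,
         3.66244495e-02],
       [ 6.52410977e-04,  2.10734874e-01,  9.77543036e-01,
         1.17750286e+00],
       [ 0.00000000e+00,  0.00000000e+00,  0.00000000e+00,
         1.00000000e+00]])}
side {'intrinsics': array([[486.69584276,   0.        , 310.5587125 ],
       [  0.        , 486.69584276, 197.06352883],
       [  0.        ,   0.        ,   1.        ]]), 'extrinsics': array([[ 0.45791656,  0.71369191, -0.53005309, -0.26054005],
       [-0.88899266,  0.36903647, -0.27111646, -0.34883398],
       [ 0.0021153 ,  0.59536203,  0.80345478,  1.36492461],
       [ 0.        ,  0.        ,  0.        ,  1.        ]])}
```

View pics/top0.png

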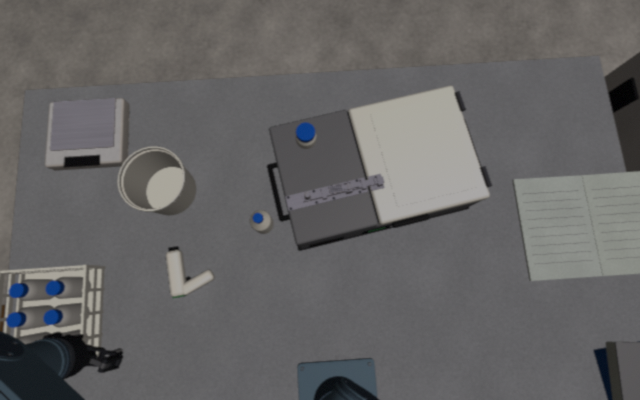

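View pics/side0.png

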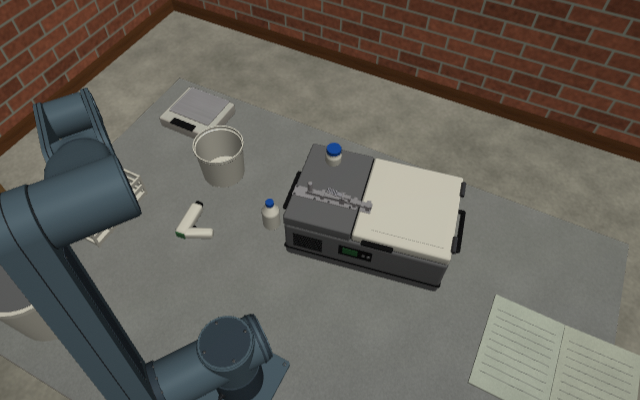

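Top view: the freezer spans about (270,90)-(490,248), with the deck on the left, the bolt from (293,200) to (380,182), the pot at (306,133) and the bottle at (261,220). The side view agrees. Next I fit the freezer frame from the top plane.

```bash
cat > h.py <<'E'
import numpy as np,cv2
from bench import *
def cloud(n,d):
    c=get_calibration(n);K=c["intrinsics"];T=c["extrinsics"]
    v,u=np.mgrid[0:400,0:640]
    P=np.stack([(u-K[0,2])/K[0,0]*d,-(v-K[1,2])/K[1,1]*d,-d],-1)
    return P@T[:3,:3].T+T[:3,3]
def ray(n,u,v,z):
    c=get_calibration(n);K=c["intrinsics"];T=c["extrinsics"]
    r=T[:3,:3]@np.array([(u-K[0,2])/K[0,0],-(v-K[1,2])/K[1,1],-1]);o=T[:3,3]
    return o+r*(z-o[2])/r[2]
def proj(n,P):
    c=get_calibration(n);K=c["intrinsics"];T=c["extrinsics"]
    p=(np.atleast_2d(P)-T[:3,3])@T[:3,:3]
    return np.stack([K[0,2]+K[0,0]*p[:,0]/-p[:,2],K[1,2]+K[1,1]*p[:,1]/p[:,2]],-1)
E
python3 - <<'E'
from h import *
for n in("top","side"):
    f=np.load(n+"0.npz");d=f["d"];p=f["p"];W=cloud(n,d);z=W[...,2]
    m=((z>.205)&(z<.235)&(d>0)&(W[...,0]>.3)&(W[...,1]>-.4)&(W[...,1]<.3)).astype(np.uint8)
    k,l,st,_=cv2.connectedComponentsWithStats(m);i=1+st[1:,4].argmax();m=l==i
    print(n,"top z",np.median(z[m]),m.sum())
    r=cv2.minAreaRect(W[m][:,:2].astype(np.float32)*1000);print(r,cv2.boxPoints(r).round(1).tolist())
    # white lid
    wh=m&(p.min(-1)>150);k,l,st,_=cv2.connectedComponentsWithStats(wh.astype(np.uint8));wh=l==1+st[1:,4].argmax()
    r=cv2.minAreaRect(W[wh][:,:2].astype(np.float32)*1000);print("lid",r,cv2.boxPoints(r).round(1).tolist())
    hi=(z>.255)&(z<.29)&(d>0)&(W[...,0]>.3)&(W[...,0]<.8)&(W[...,1]>-.2)&(W[...,1]<.3)
    k,l,st,c=cv2.connectedComponentsWithStats(hi.astype(np.uint8))
    for j in range(1,k):
        q=W[l==j];print(st[j],c[j].round(1),q.mean(0).round(4),q[:,2].max().round(4))
    cv2.imwrite(f"pics/c{n}.png",cv2.resize(p[120:230,250:400] if n=="top" else p[150:230,270:400],None,fx=5,fy=5,interpolation=cv2.INTER_CUBIC)[:,:,::-1])
E
```

```text
top top z 0.21992696693788671 22683
((578.0659790039062, -133.32632446289062), (314.1615905761719, 486.3820495605469), 10.023775100708008) [[381.1000061035156, 78.80000305175781], [465.70001220703125, -400.1000061035156], [775.0999755859375, -345.5], [690.4000244140625, 133.5]]
lid ((602.2997436523438, -229.5169677734375), (288.3841857910156, 264.4040222167969), 9.983510971069336) [[437.3999938964844, -124.30000305175781], [483.20001220703125, -384.70001220703125], [767.2000122070312, -334.70001220703125], [721.4000244140625, -74.30000305175781]]
[295 122  20  22 324] [304.8 132.4] [0.6468 0.0418 0.2775] 0.2841
[302 144   1   1   1] [302. 144.] [0.6266 0.0504 0.2557] 0.2557
[328 184  14  10  86] [334.  188.5] [ 0.5142 -0.0163  0.2591] 0.2645
[347 184   1   1   1] [347. 184.] [ 0.5236 -0.0472  0.2556] 0.2556
[344 187   1   1   1] [344. 187.] [ 0.5171 -0.0398  0.2552] 0.2552
[342 189   1   1   1] [342. 189.] [ 0.5124 -0.0347  0.257 ] 0.257
[304 192   6   7  35] [306.6 194.8] [0.5016 0.0469 0.2697] 0.2743
side top z 0.2201155516417419 13240
((578.4569091796875, -135.76266479492188), (318.051513671875, 487.6812438964844), 10.073697090148926) [[379.20001220703125, 76.5], [464.5, -403.70001220703125], [777.7000122070312, -348.0], [692.4000244140625, 132.10000610351562]]
lid ((603.6771240234375, -231.28379821777344), (301.099365234375, 268.8310852050781), 10.283119201660156) [[431.6000061035156, -125.9000015258789], [479.5, -390.3999938964844], [775.7999877929688, -336.70001220703125], [727.7999877929688, -72.19999694824219]]
[327 143  14  17 195] [333.4 150.6] [0.644  0.0374 0.275 ] 0.2868
[308 182   5   7  31] [309.9 185. ] [0.5008 0.0427 0.2674] 0.2768
[327 188  11   8  47] [331.2 191.4] [ 0.5137 -0.0189  0.2594] 0.2656
[338 195   2   1   2] [338.5 195. ] [ 0.514  -0.0419  0.2561] 0.2564
```

View pics/ctop.png

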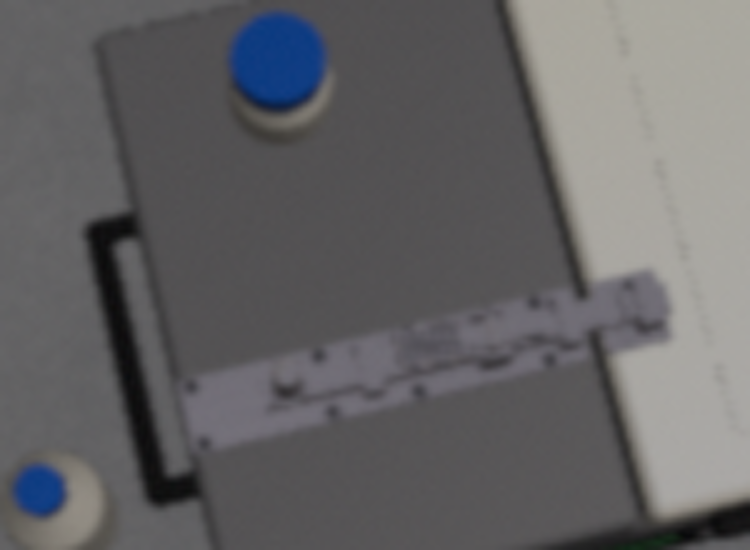

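View pics/cside.png

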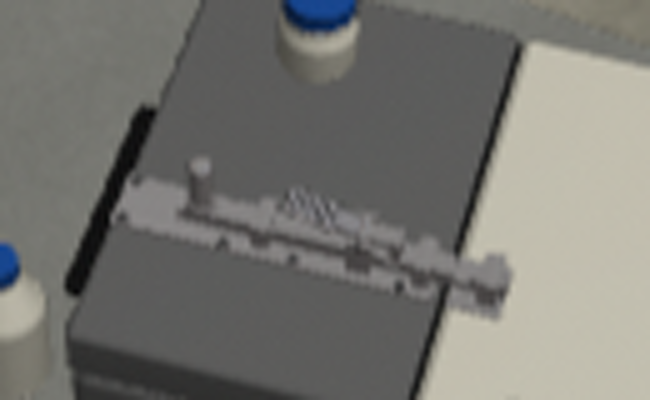

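Top crop: the knob is at about (306,196), the thumb plate at about (335,188) and the keeper at about (380,182). The side crop shows the knob top at (310,183), well clear of the pot at (333,150).

Freezer fit: yaw +10°, centre about (584,-131) mm. This predicts the knob at (503,44), against (501,45) measured. The hover point is over freezer (-50,144), about (510,3), with the tool turned +0.56 rad.

```bash
python3 -m creep '[[0.42,[0,0,40],[0,0,0]],[0.42,[10,-15,75],[0,0,0.1]],[0.42,[30,-50,90],[0,0,0.2]],[0.42,[48,-82,90],[0,0,0.3]],[0.42,[66,-114,90],[0,0,0.4]],[0.42,[84,-146,90],[0,0,0.5]],[0.42,[102,-178,90],[0,0,0.56]],[0.42,[120,-210,90],[0,0,0.56]]]'
python3 -m creep '[[0.42,[20,-34,0],[0,0,0]],[0.42,[40,-68,0],[0,0,0]],[0.42,[60,-102,0],[0,0,0]],[0.42,[80,-136,0],[0,0,0]],[0.42,[100,-170,0],[0,0,0]],[0.42,[120,-204,0],[0,0,0]],[0.42,[140,-238,0],[0,0,0]],[0.42,[150,-255,0],[0,0,0]]]'
```

```text
time: 0.77
tool_pos: [0.3291, 0.2971, 0.3401]
eef_rot: [0.273, -3.129, 0.0]
contact_force: [0.6, 0.1, 0.3]
grip_width: 0.421
gripper_force: 0.0
time: 1.43
tool_pos: [0.4805, 0.0399, 0.3397]
eef_rot: [0.263, -3.13, 0.002]
contact_force: [0.3, 0.2, 0.6]
grip_width: 0.423
gripper_force: 0.0
```

```bash
python3 -m creep '[[0.42,[15,-18,0],[0,0,0.007]],[0.42,[29,-37,0],[0,0,0.007]],[0.42,[29,-37,-15],[0,0,0.007]],[0.42,[29,-37,-30],[0,0,0.007]],[0.42,[29,-37,-30],[0,0,0.007]],[0.42,[29,-37,-30],[0,0,0.007]],[0.42,[29,-37,-30],[0,0,0.007]],[0.42,[29,-37,-30],[0,0,0.007]]]'
python3 - <<'E'
from h import *
o=observe();print(o["tool_pos"],o["eef_rot"])
out=[]
for n,(a,b,c,e) in dict(top=(140,240,250,400),side=(110,210,260,410)).items():
    p,d=grab_frame(n);np.savez(n+"1.npz",p=p,d=d);out.append(cv2.resize(p[a:b,c:e],None,fx=5,fy=2.95*5/2.95,interpolation=cv2.INTER_CUBIC))
    W=cloud(n,d);z=W[...,2]
    m=(d>0)&(z>.288)&(z<.325)&(abs(W[...,0]-.51)<.06)&(abs(W[...,1])<.1)
    k,l,st,cc=cv2.connectedComponentsWithStats(m.astype(np.uint8))
    y=np.array([-.1736,.985]);C=np.array([.584,-.131])
    for j in range(1,k):
        if st[j,4]>8:
            q=W[l==j];f=(q[:,:2]-C)@np.array([[.985,-.1736],[.1736,.985]])*1000
            print(n,st[j],"fx",f[:,0].min().round(),f[:,0].max().round(),"fy",np.percentile(f[:,1],[0,5,50,95,100]).round(1),"z",q[:,2].min().round(4))
cv2.imwrite("pics/near1.png",cv2.resize(np.vstack(out),(600,800))[:,:,::-1][:,:]) if 0 else cv2.imwrite("pics/near1.png",cv2.resize(np.vstack(out),(450,600))[:,:,::-1])
E
```

```text
time: 2.1
tool_pos: [0.5083, 0.007, 0.3114]
eef_rot: [-0.279, 3.128, -0.001]
contact_force: [0.1, -0.5, 0.9]
grip_width: 0.417
gripper_force: 0.0
[0.50831369 0.00696854 0.31135725] [-2.78637969e-01  3.12760042e+00 -7.58060667e-04]
side [311 173   7  11  41] fx -66.0 -41.0 fy [166.5 166.8 170.  180.1 180.8] z 0.2926
side [328 180   6   7  33] fx -67.0 -52.0 fy [117.6 118.1 125.  129.6 130.3] z 0.2933
```

View pics/near1.png

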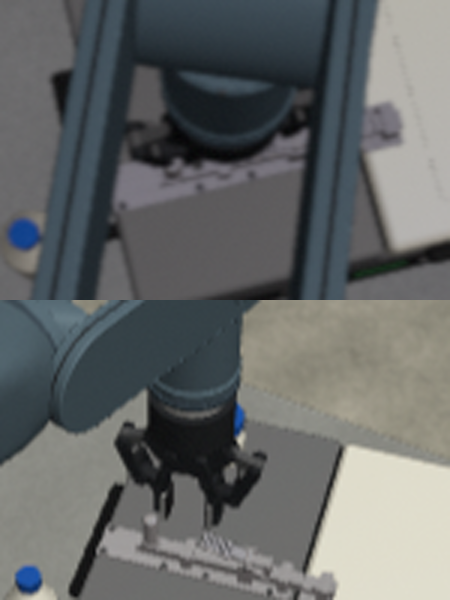

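The side view shows the fingers straddling the guide: one tip above the thumb plate, the other just short of the knob. Depth puts the tips at z=0.2925. I shift -7 mm along freezer y for knob clearance, then go down.

```bash
python3 -m creep '[[0.42,[1,-7,0],[0,0,0]],[0.42,[1,-7,0],[0,0,0]],[0.42,[1,-7,-10],[0,0,0]],[0.42,[1,-7,-18],[0,0,0]],[0.42,[1,-7,-26],[0,0,0]],[0.42,[1,-7,-30],[0,0,0]],[0.42,[1,-7,-30],[0,0,0]],[0.42,[1,-7,-30],[0,0,0]]]'
python3 -m creep '[[0.42,[0,0,-2],[0,0,0]],[0.42,[0,0,-4],[0,0,0]],[0.42,[0,0,-6],[0,0,0]],[0.42,[0,0,-8],[0,0,0]],[0.42,[0,0,-9],[0,0,0]],[0.42,[0,0,-9],[0,0,0]],[0.42,[0,0,-9],[0,0,0]],[0.42,[0,0,-9],[0,0,0]]]'
```

```text
time: 2.87
tool_pos: [0.5088, -0.0001, 0.2799]
eef_rot: [0.278, -3.128, -0.0]
contact_force: [-0.4, -0.4, 1.2]
grip_width: 0.422
gripper_force: 0.0
time: 3.53
tool_pos: [0.5093, 0.0003, 0.272]
eef_rot: [-0.278, 3.128, 0.001]
contact_force: [-0.7, 3.6, 4.8]
grip_width: 0.42
gripper_force: 2.4
```

```bash
python3 -m creep '[[0.42,[0,0,-1],[0,0,0]],[0.42,[0,0,-2],[0,0,0]],[0.42,[0,0,-3],[0,0,0]],[0.42,[0,0,-4],[0,0,0]],[0.42,[0,0,-4],[0,0,0]],[0.42,[0,0,-4],[0,0,0]],[0.42,[0,0,-4],[0,0,0]],[0.42,[0,0,-4],[0,0,0]]]'
python3 - <<'E'
from h import *
p,d=grab_frame("side");W=cloud("side",d)
F=(W[...,:2]-[.584,-.131])@np.array([[.985,-.1736],[.1736,.985]])*1000
cv2.imwrite("pics/n2.png",cv2.resize(p[150:220,280:370],None,fx=8,fy=8,interpolation=cv2.INTER_CUBIC)[:,:,::-1])
m=(d>0)&(W[...,2]>.256)&(W[...,2]<.276)&(abs(F[...,0]+50)<16)&(F[...,1]>60)&(F[...,1]<230)
for v,u in np.argwhere(m): print(u,v,F[v,u].round(),(W[v,u,2]*1000).round(),end=";")
E
```

```text
time: 4.2
tool_pos: [0.5092, 0.0007, 0.2682]
eef_rot: [-0.279, 3.127, 0.002]
contact_force: [-0.6, 4.3, 6.6]
grip_width: 0.422
gripper_force: 3.4
310 182 [-45. 187.] 273.0;308 183 [-51. 192.] 274.0;309 183 [-51. 189.] 275.0;310 183 [-49. 186.] 274.0;311 183 [-46. 184.] 271.0;312 183 [-49. 180.] 275.0;319 183 [-43. 161.] 276.0;308 184 [-56. 190.] 276.0;309 184 [-51. 189.] 270.0;310 184 [-54. 185.] 275.0;311 184 [-51. 183.] 272.0;312 184 [-46. 181.] 267.0;308 185 [-53. 191.] 267.0;309 185 [-53. 188.] 269.0;310 185 [-53. 185.] 269.0;311 185 [-53. 182.] 270.0;312 185 [-45. 181.] 261.0;319 185 [-42. 161.] 265.0;308 186 [-56. 190.] 266.0;309 186 [-57. 187.] 269.0;310 186 [-54. 185.] 266.0;311 186 [-53. 182.] 266.0;312 186 [-46. 181.] 257.0;313 186 [-59. 174.] 276.0;318 186 [-54. 161.] 274.0;308 187 [-57. 190.] 263.0;309 187 [-55. 188.] 261.0;310 187 [-52. 185.] 258.0;311 187 [-55. 181.] 263.0;312 187 [-50. 180.] 258.0;313 187 [-60. 174.] 273.0;314 187 [-58. 172.] 271.0;318 187 [-51. 162.] 266.0;319 187 [-45. 160.] 260.0;309 188 [-57. 187.] 259.0;311 188 [-54. 182.] 258.0;313 188 [-62. 173.
[... 426 characters left out ...]
7 191 [-64. 161.] 264.0;332 191 [-59. 118.] 275.0;333 191 [-58. 116.] 274.0;335 191 [-49. 112.] 265.0;316 192 [-64. 164.] 258.0;317 192 [-66. 160.] 262.0;330 192 [-60. 124.] 269.0;331 192 [-62. 120.] 273.0;332 192 [-59. 118.] 269.0;333 192 [-59. 115.] 271.0;334 192 [-58. 113.] 271.0;330 193 [-63. 123.] 269.0;331 193 [-62. 120.] 269.0;332 193 [-60. 118.] 266.0;333 193 [-60. 115.] 268.0;334 193 [-58. 112.] 266.0;330 194 [-62. 123.] 263.0;331 194 [-62. 120.] 264.0;332 194 [-60. 118.] 262.0;333 194 [-60. 115.] 264.0;334 194 [-59. 112.] 263.0;330 195 [-64. 122.] 260.0;331 195 [-61. 120.] 258.0;333 195 [-58. 115.] 256.0;350 195 [-45.  68.] 258.0;331 196 [-64. 119.] 257.0;340 199 [-66.  92.] 256.0;
```

View pics/n2.png

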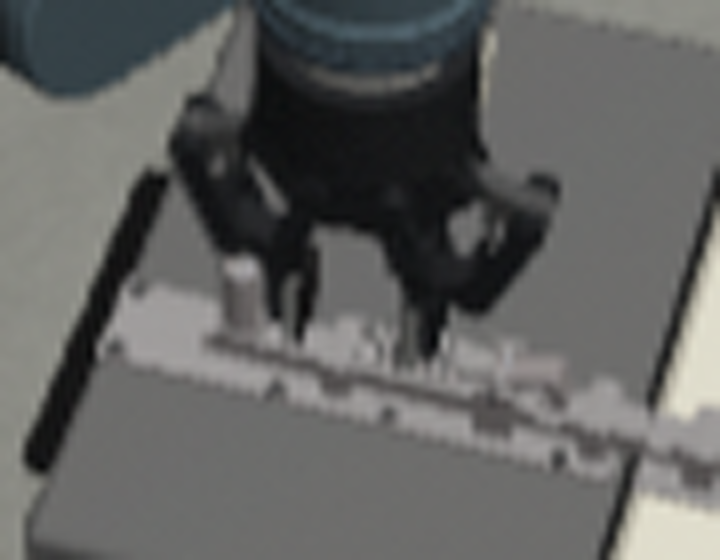

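The side view shows one tip pressing the plate, with the other between the guide and the knob at about (240,290) in the crop. The vertical force is 6.6 N, so the plate is about level. I push in stages by opening and shifting +y, lowering to offset the tips' retraction.

```bash
python3 -m creep '[[0.44,[0,0.5,-0.3],[0,0,0]],[0.46,[0,1,-0.5],[0,0,0]],[0.48,[0,1.5,-0.8],[0,0,0]],[0.5,[0,2,-1],[0,0,0]],[0.52,[-0.4,2.5,-1.2],[0,0,0]],[0.54,[-0.5,3,-1.5],[0,0,0]],[0.55,[-0.5,3,-1.5],[0,0,0]],[0.55,[-0.5,3,-1.5],[0,0,0]]]'
```

```text
time: 4.92
tool_pos: [0.509, 0.0033, 0.2668]
eef_rot: [-0.278, 3.127, 0.0]
contact_force: [-0.2, 2.9, 6.5]
grip_width: 0.551
gripper_force: 4.7
```

```bash
python3 -m creep '[[0.57,[-0.2,1,-0.3],[0,0,0]],[0.59,[-0.4,2,-0.5],[0,0,0]],[0.61,[-0.6,3,-0.8],[0,0,0]],[0.63,[-0.8,4,-1.1],[0,0,0]],[0.65,[-1,5,-1.4],[0,0,0]],[0.65,[-1,6,-1.6],[0,0,0]],[0.65,[-1,6,-1.6],[0,0,0]],[0.65,[-1,6,-1.6],[0,0,0]]]'
python3 - <<'E'
from h import *
p,d=grab_frame("side");W=cloud("side",d)
F=(W[...,:2]-[.584,-.131])@np.array([[.985,-.1736],[.1736,.985]])*1000
cv2.imwrite("pics/n3.png",cv2.resize(p[150:220,280:370],None,fx=8,fy=8,interpolation=cv2.INTER_CUBIC)[:,:,::-1])
E
```

```text
time: 5.58
tool_pos: [0.5085, 0.007, 0.2656]
eef_rot: [-0.277, 3.126, -0.007]
contact_force: [-0.1, -5.3, 7.3]
grip_width: 0.651
gripper_force: 3.9
```

View pics/n3.png

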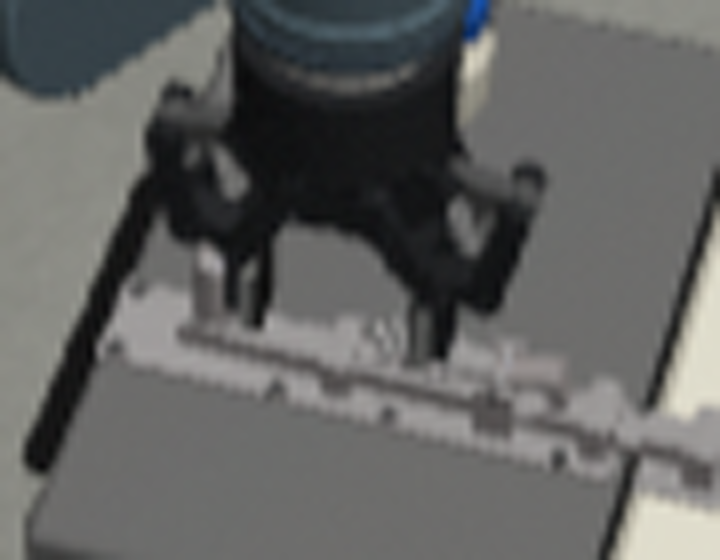

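The knob moved from column 240 to 210 in the crop, about 11 mm, with the plate still held at 7.3 N. Continuing.

```bash
python3 -m creep '[[0.66,[-0.3,2,-0.3],[0,0,0]],[0.68,[-0.6,4,-0.6],[0,0,0]],[0.7,[-1,6,-1],[0,0,0]],[0.72,[-1.4,8,-1.4],[0,0,0]],[0.74,[-1.8,10,-1.8],[0,0,0]],[0.75,[-2.1,12,-2],[0,0,0]],[0.75,[-2.1,12,-2],[0,0,0]],[0.75,[-2.1,12,-2],[0,0,0]]]'
```

```text
time: 6.3
tool_pos: [0.5066, 0.0191, 0.2635]
eef_rot: [-0.277, 3.126, -0.006]
contact_force: [0.8, -4.4, 5.0]
grip_width: 0.749
gripper_force: 3.3
```

```bash
python3 -m creep '[[0.77,[-0.3,1.5,-0.6],[0,0,0]],[0.79,[-0.5,3,-1.2],[0,0,0]],[0.81,[-0.8,4.5,-1.8],[0,0,0]],[0.83,[-1,6,-2.4],[0,0,0]],[0.85,[-1.2,7,-3],[0,0,0]],[0.85,[-1.2,7,-3.2],[0,0,0]],[0.85,[-1.2,7,-3.2],[0,0,0]],[0.85,[-1.2,7,-3.2],[0,0,0]]]'
```

```text
time: 6.97
tool_pos: [0.5054, 0.0263, 0.2602]
eef_rot: [-0.277, 3.126, -0.005]
contact_force: [0.7, -4.4, 5.8]
grip_width: 0.847
gripper_force: 3.2
```

```bash
python3 -m creep '[[0.85,[-0.1,0.5,0],[0,0,0]],[0.85,[-0.2,1,0],[0,0,0]],[0.85,[-0.3,1.5,0],[0,0,0]],[0.85,[-0.4,2,0],[0,0,0]],[0.85,[-0.4,2.5,0],[0,0,0]],[0.85,[-0.5,3,0],[0,0,0]],[0.85,[-0.5,3,0],[0,0,0]],[0.85,[-0.5,3,0],[0,0,0]]]'
```

```text
time: 7.63
tool_pos: [0.5051, 0.028, 0.2604]
eef_rot: [-0.277, 3.126, -0.009]
contact_force: [1.3, -8.9, 6.0]
grip_width: 0.85
gripper_force: 5.5
```

```bash
python3 -m creep '[[0.85,[-0.1,0.5,0],[0,0,0]],[0.85,[-0.2,1,0],[0,0,0]],[0.85,[-0.3,1.5,0],[0,0,0]],[0.85,[-0.3,2,0],[0,0,0]],[0.85,[-0.3,2,0],[0,0,0]],[0.85,[-0.3,2,0],[0,0,0]],[0.85,[-0.3,2,0],[0,0,0]],[0.85,[-0.3,2,0],[0,0,0]]]'
python3 - <<'E'
from h import *
p,d=grab_frame("side")
cv2.imwrite("pics/n4.png",cv2.resize(p[150:220,280:370],None,fx=8,fy=8,interpolation=cv2.INTER_CUBIC)[:,:,::-1])
E
```

```text
time: 8.3
tool_pos: [0.505, 0.0282, 0.2605]
eef_rot: [-0.276, 3.126, -0.014]
contact_force: [1.0, -14.6, 5.8]
grip_width: 0.853
gripper_force: 8.4
```

View pics/n4.png

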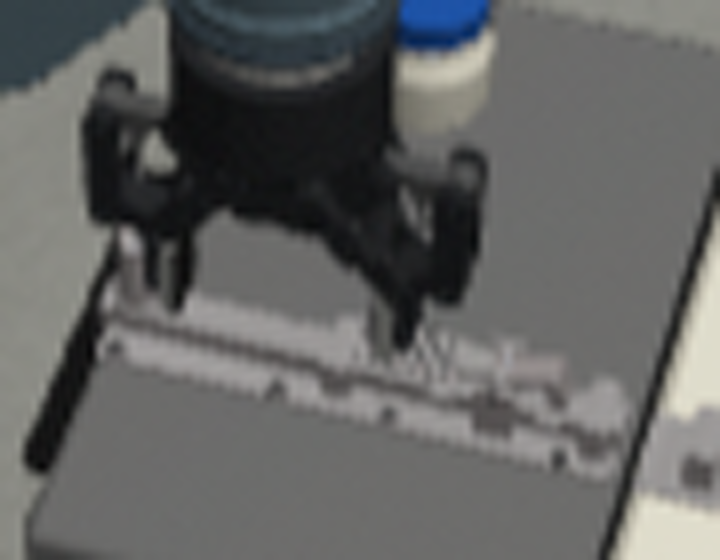

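Force rose to 14.6 N with no further motion, so the bolt is at its end stop. The picture agrees: knob at (130,265) and an empty keeper. I ease the push slightly, then lift straight up.

```bash
python3 -m creep '[[0.85,[0.2,-1.5,0],[0,0,0]],[0.85,[0.4,-2.5,0],[0,0,0]],[0.85,[0.4,-2.5,2],[0,0,0]],[0.85,[0.4,-2.5,5],[0,0,0]],[0.85,[0.4,-2.5,9],[0,0,0]],[0.85,[0.4,-2.5,14],[0,0,0]],[0.85,[0.4,-2.5,20],[0,0,0]],[0.85,[0.4,-2.5,27],[0,0,0]]]'
python3 -m creep '[[0.85,[0,0,15],[0,0,0]],[0.85,[0,0,40],[0,0,0]],[0.85,[0,0,70],[0,0,0]],[0.85,[-30,0,100],[0,0,0]],[0.85,[-60,0,110],[0,0,0]],[0.85,[-90,0,120],[0,0,0]],[0.85,[-120,0,120],[0,0,0]],[0.85,[-120,0,120],[0,0,0]]]'
python3 - <<'E'
from h import *
out=[]
p,d=grab_frame("side");W=cloud("side",d)
F=(W[...,:2]-[.584,-.131])@np.array([[.985,-.1736],[.1736,.985]])*1000
m=(d>0)&(W[...,2]>.255)&(W[...,2]<.285)&(abs(F[...,0]+50)<20)&(F[...,1]>80)&(F[...,1]<250)
for v,u in np.argwhere(m): print(F[v,u,1].round(),(W[v,u,2]*1000).round(),end=";")
cv2.imwrite("pics/n5.png",cv2.resize(p[130:230,250:400],None,fx=5,fy=5,interpolation=cv2.INTER_CUBIC)[:,:,::-1])
E
```

```text
time: 9.02
tool_pos: [0.5034, 0.0304, 0.2859]
eef_rot: [0.278, -3.128, -0.001]
contact_force: [-0.8, -0.1, -0.3]
grip_width: 0.852
gripper_force: 0.0
time: 9.68
tool_pos: [0.3797, 0.0312, 0.4078]
eef_rot: [-0.279, 3.128, -0.001]
contact_force: [0.7, 0.3, 0.3]
grip_width: 0.848
gripper_force: 0.0
232.0 273.0;228.0 275.0;226.0 274.0;233.0 273.0;231.0 272.0;228.0 273.0;225.0 274.0;223.0 270.0;232.0 272.0;229.0 273.0;226.0 274.0;223.0 275.0;221.0 272.0;233.0 265.0;231.0 263.0;226.0 270.0;223.0 272.0;223.0 264.0;230.0 264.0;226.0 269.0;225.0 262.0;221.0 266.0;230.0 257.0;226.0 261.0;223.0 262.0;220.0 265.0;224.0 257.0;134.0 261.0;132.0 261.0;129.0 261.0;133.0 264.0;131.0 262.0;127.0 265.0;125.0 260.0;123.0 257.0;135.0 261.0;132.0 262.0;129.0 263.0;127.0 261.0;124.0 260.0;122.0 261.0;119.0 260.0;116.0 260.0;134.0 264.0;131.0 263.0;129.0 259.0;126.0 263.0;123.0 261.0;121.0 259.0;118.0 260.0;115.0 262.0;113.0 255.0;133.0 260.0;130.0 261.0;128.0 261.0;125.0 261.0;123.0 259.0;119.0 263.0;117.0 259.0;115.0 256.0;112.0 258.0;107.0 258.0;104.0 255.0;130.0 258.0;126.0 263.0;125.0 258.0;122.0 260.0;119.0 259.0;116.0 260.0;114.0 258.0;106.0 255.0;121.0 259.0;118.0 258.0;113.0 256.0;110.0 259.0;108.0 255.0;105.0 257.0;99.0 257.0;89.0 255.0;
```

View pics/n5.png

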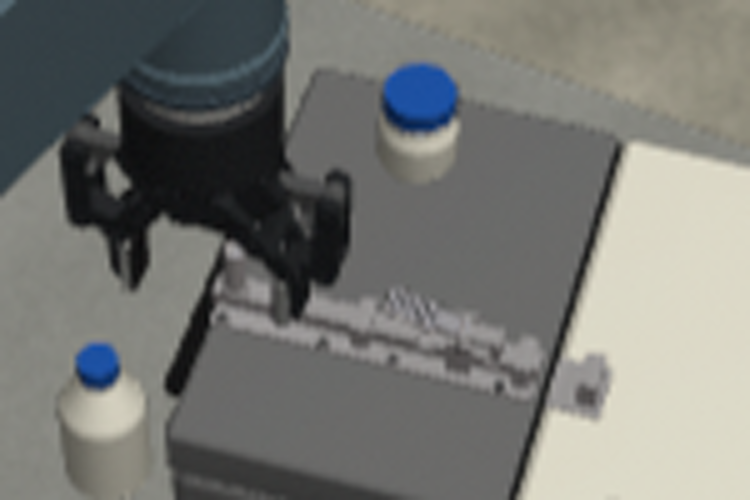

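The knob is at y≈228 and the keeper is empty. The plate has sprung back to its rest slope (middle about 259-260, high end about 263), so the catch is in the far notch. The pot and bottle have not moved.

```bash
python3 -c "
from bench import *
print(sign_off())"
```

```text
the job is handed in; nothing more can be done
None
```

The bolt is pushed fully back to its end stop and the catch has sprung up and locked it open; the lid was left shut, nothing around it was touched, and the job is handed in at about 10 s of robot time.

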